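Index the coin-check stage, then unclip and hold up the coin cassette

ROBOT

A 6-joint arm with a two-finger parallel gripper is mounted at the origin on a cart in front of the work surface, level with it; the furniture and walls round the work are solid. World frame = base frame: x ahead of the robot, y to its left, z up, the work surface at z = 0. Lengths are in mm, angles in rad, forces in N, time in s.
With the tool pointing down it reaches from about 275 to 750 mm from the base axis. Payload 10.2 kg.
Tool frame: the origin (TCP) lies on the centre line of the jaws, within the pads' length; the fingertips stand 19 mm ahead of it and the grasp point (between the pads) is the TCP; z points along the fingers, y is the line along which they close (so a half turn about z gives the same grasp; the last joint's range is limited). The gripper opens to 85 mm and grips with 20 to 120 N. Pads are 22 mm wide; open, the fingers measure 114 mm over their backs; the gripper's body (76 mm by 85 mm) begins 54 mm behind the grasp point. The pads swing forward as they close: fully open they stand 13 mm farther back than shut.
Start: joints at [1.083, 0.313, 1.498, -0, 1.331, -0.223], TCP at [137.414, 506.704, 250.294] pointing down, gripper open.
Joint ranges: [-2.94, 2.94], [-0.97, 2.17], [0.19, 2.56], [-1.23, 4.37], [0.02, 3.11], [-2.88, 2.88]. Speed limits (rad/s): [2.39, 2.39, 3.01, 3.14, 3.14, 3.14].

INTERFACE

Orientations are given as a unit quaternion [w, x, y, z].
In Python, from rig import sense, capture, finish_job, regions_of, mark_of gives the robot as it stands.
- The arm moves only by the tool jog_arm, never from a script. Its argument "series" is text: rows parted by semicolons, each of 7 numbers parted by spaces: the shift along the tool's x, y, z in units of 0.4 m (1.0 is 0.4 m), then the turn, a rotation vector about the tool's x, y, z in units of pi/2 rad (1.0 is pi/2 rad), then the opening, from -1 (shut) to 1 (fully open). A call has 1 to 20 rows; each row is the pose to reach, as a shift and turn from the pose commanded when the call began, along the tool's axes at that moment; what a row does not reach only later rows make up. A row lasts 1/8 s, in which the tool goes at most 62.5 mm and 10.7 degrees, less where a joint would pass 70% of its speed; a pose out of reach is approached as far as the arm can. A call with a number of a shift or a turn outside -1 to 1 is refused whole. A call with a gripper value outside its range is refused whole. The fingers move at their own pace and stop on an object; "grip_force" is the grip in N (left out, the last holds). Time passes only in rows, so rows that repeat a pose let the fingers close. It gives the time, the measured TCP pose, the force, the opening and the grip force at its end, in the units of the state.
- sense(): the state, without advancing time (a new reading comes with each control period).
- capture(name): name is "scene" or "top"; returns a dict with "img" (400x640x3 uint8, red, green, blue), "intrinsics" (3x3 intrinsics, pixels), "dist_coeffs" ([k1, k2, p1, p2, k3] as OpenCV has them; the pictures are not rectified), "R" (3x3) and "t" (3): a world point X has camera coordinates R X + t. Camera axes: x right, y down, z forward; pixel columns grow to the right and rows downward; lengths in mm; the calibration is good to about 2 mm. A picture is of the moment at which its call begins. There is no depth.
- finish_job(): hands the job in; it is judged then, once.
Trained networks look in a picture, given as the dict that the camera call returned (one of the last four; its "shot" number tells which), for a name from the list of things; names that differ only in an ending like _2 or _b are one class to them, and where a whole thing is asked for, a point or a joint stands for the part that bears it (a point fixed in the world has none). Each returns a list of dicts, best first, with "confidence" (0 to 1); they miss things now and then, are a little off and sometimes report something else, mostly with a low value. They report only what shows in the picture. A call takes as long as a camera call.
- regions_of(label, picture): "region" (400x640 bool, what is visible of it) and "point" ([row, column] in pixels, amid what is visible of it).
- mark_of(label, picture): "point" ([row, column] in pixels: a listed point, or the origin of a listed thing).
The state is a dict: "time_s": time; "joints": joint angles; "dq": joint speeds; "tau": joint torques, N m; "eef_pos": TCP position; "ee_rot": TCP orientation; "force": force on the tool from outside, world axes, zero at the start; "wrist_torque": the same for the moment, N m; "grip_width": opening from 0.0 (shut) to 1.0 (fully open); "grip_force": force on a finger pad.
Only numpy, scipy, OpenCV 4.12 (cv2) and the standard library are available. Lean on these libraries where they do the work, as an engineer would, in place of code of your own. Each camera call takes 0.05 s, during which the arm holds its last target. There are 200 camera calls.

TASK

Take the coin-check stage's carrier by its black knob and glide it so that the fixed red pointer stands over the middle of the white calibration disc, let it rest there a second, then do the same for the copper-coloured coin; then draw the carrier fully forward to its front stop, towards the robot. There let go of the knob, pinch the two orange catches of the blue cassette together and lift it out level, with its four capsules still in it, and finish holding it by the pinched catches at least 8 cm above the carrier, which stays at its front stop. Leave the other things on the desk alone.

Things in the scene. Friction and masses are not known exactly. Their poses are not given: they have to be found in the camera images.
- stage: coin-check stage, fixed: grey base 200 wide (y), from 105 in front (-x) to 192 behind its origin; column, arm and tilted camera (up to 145 high) stand behind the pointer. Origin on the underside, below the nest's middle when both slides read 0; x points from the front (robot side) to the column, y left, z up. The carrier's deck lies 38 above the underside at every slide position
- pointer_tip (a point): tip of the fixed red needle that points straight down, 85 behind (+x) the stage's origin, 70 above its underside. It clears the catches by 4 and the capsules by 23, so the carrier may glide under it along any path
- cross_slide (a joint): x slide, in m: 0 at the front stop (towards the robot), grows to 0.112 at the rear stop. About 2 N friction, no spring; stays where it is left; starts at 0
- carrier (a joint): y slide carried by the x slide, in m: -0.056 to 0.056, grows along the stage's +y. About 2 N friction, no spring. Starts at 0. The carrier never turns
- knob (a point): middle of the black upright knob on the carrier's front, where to grip it: 80 in front of the nest's middle, 26 above the deck. The knob is round, diameter 16, stands 36 above the deck; a flange of diameter 23 and 3 high at its foot
- nest (a point): point on the carrier's deck at the nest's middle, under the origin of the seated cassette; axes as the stage. Round it stand bars 6 high and four catch keepers 12 high; the keepers lie 20 to 29 to the left and right (y) of the catches' middle, 31 to 41 in front of and behind the nest's middle
- cassette: blue coin cassette, 60 (x) x 122 (y) x 10, 0.2 kg loaded, held in the nest by its catches. Origin centre of underside, axes as the stage. Pocket centres x +-14.6, y +-45.5, floor 3 up. Amid it two orange upright tabs, front and rear, 24 wide (y), 2 to 28 above the underside; outer faces 60 apart, 42 when pinched. Pinch along x, fingertips about 5 above the deck, free 20 to either side (y)
- catch_front (a joint): front catch, in m: 0 sprung out (latched under the keepers), 0.009 fully pressed in. It is free of its keepers from 0.0055; the spring pushes out with 3 N at rest, 7.5 N fully pressed
- catch_rear (a joint): rear catch, same as the front one
- white_disc: the white calibration disc with a black cross in a round capsule, diameter 25, 6 high (white face of diameter 21, dark rim), lying loose in one of the cassette's four pockets (which one changes from start to start); origin at the centre of its underside
- copper_coin: the copper-brown coin in a round capsule, diameter 25, 6 high (coin of diameter 21, dark rim), lying loose in one of the cassette's four pockets (which one changes from start to start); origin at the centre of its underside
- brass_coin_1: a yellow brass coin in a round capsule, diameter 25, 6 high (coin of diameter 21, dark rim), lying loose in one of the cassette's four pockets (which one changes from start to start); origin at the centre of its underside
- brass_coin_2: another yellow brass coin in a round capsule, diameter 25, 6 high (coin of diameter 21, dark rim), lying loose in one of the cassette's four pockets (which one changes from start to start); origin at the centre of its underside
- coin_roll_1: bystander: paper roll of coins with a blue band standing on end, diameter 25, 60 high, right of the stage; origin at the centre of its underside
- coin_roll_2: bystander: paper roll of coins with a green band standing on end, diameter 25, 60 high, left of the stage; origin at the centre of its underside
- uv_torch: bystander: small black torch lying on the desk right of the stage, 30 x 135 (its y) x 23; origin at the centre of its underside
- bundle_3: bystander: banded bundle of bank notes lying left of the stage, 72 x 159 (its y) x 21; origin at the centre of its underside

How it is judged:
By the outcome, as a careful person would: the job done as asked, in the order asked, and still so for the second after the job is handed in, while the arm keeps its last pose, push and grip.
It also fails if it takes over 58 s, if anything falls off the work surface, if the arm or the gripper's body presses on something with over 40 N, if the wrist force passes 120 N, or if a joint passes its speed limit or range.

## Working session

There is one attempt and no reset: what is moved stays moved. The work goes in short steps, Python scripts to look and compute and a tool call to move; the robot and the scene stay as the last step left them, time stands still between calls to the robot, and variables do not carry over. Pictures are saved under pics/ and viewed, at most 10 in all, crops included, and the job is handed in when it is done.

Besides the shell and the picture viewer there is one more tool, called after "Call:" as a command line: name --argument value ..., lists and objects as JSON in quotes. jog_arm: Moves the arm, as the interface text tells. Shifts and turns lie within -1 to 1; 1 stands for 0.4 m of shift or pi/2 rad of turn. Its arguments: {"type":"object","properties":{"series":{"type":"string"},"grip_force":{"type":"number"}},"required":["series"]}

```bash
mkdir -p pics; ls; cat > h.py <<'E'
import numpy as np, cv2
from rig import sense, capture, finish_job, regions_of, mark_of
def ray(c,pt):
    r,co=pt
    u=cv2.undistortPoints(np.array([[[co,r]]],float),np.array(c["intrinsics"]),np.array(c["dist_coeffs"]))[0,0]
    R=np.array(c["R"]);t=np.array(c["t"])
    d=R.T@np.array([u[0],u[1],1]);return -R.T@t,d/np.linalg.norm(d)
def tri(rs):
    A=0;b=0
    for o,d in rs:
        P=np.eye(3)-np.outer(d,d);A=A+P;b=b+P@o
    X=np.linalg.solve(A,b)
    return X,[np.linalg.norm((np.eye(3)-np.outer(d,d))@(X-o)) for o,d in rs]
def onz(r,z):
    o,d=r;return o+d*(z-o[2])/d[2]
def proj(c,X):
    R=np.array(c["R"]);p,_=cv2.projectPoints(np.array([X],float),cv2.Rodrigues(R)[0],np.array(c["t"],float),np.array(c["intrinsics"]),np.array(c["dist_coeffs"]));return p[0,0,::-1]
def save(c,n): cv2.imwrite("pics/"+n,c["img"][:,:,::-1])
E
python3 - <<'E'
from h import *
s=sense();print(s)
cs={n:capture(n) for n in("scene","top")}
for n,c in cs.items():
    save(c,n+"0.png");print(n,-np.array(c["R"]).T@np.array(c["t"]))
for l in["stage","pointer_tip","knob","nest","cassette","white_disc","copper_coin","brass_coin_1","coin_roll_1","coin_roll_2"]:
    m={n:mark_of(l,c) for n,c in cs.items()}
    for n in m: print(l,n,[(np.round(x["point"],1),round(x["confidence"],2)) for x in m[n][:2]])
    if all(m.values()):
        X,e=tri([ray(cs[n],m[n][0]["point"]) for n in m]);print("   ",X.round(1),np.round(e,1))
E
```

```text
pics
{'time_s': 0.0, 'joints': array([ 1.08259046e+00,  3.13441713e-01,  1.49844649e+00,  2.60778577e-05,
        1.33099007e+00, -2.23341300e-01]), 'dq': array([-0.00117249, -0.00111162,  0.00104789, -0.00067733,  0.00269609,
        0.0012095 ]), 'tau': array([ 3.00468118e-04, -4.12269187e+01, -2.59737110e+01, -2.03476702e-04,
        4.26115395e-03,  4.36753908e-05]), 'eef_pos': array([137.29767054, 506.48750655, 249.73575756]), 'ee_rot': array([-2.35771276e-04,  1.32048565e-01,  9.91243039e-01, -5.98143833e-04]), 'force': array([ 0.58115886, -0.66267556, -1.26234767]), 'wrist_torque': array([ 0.01423467,  0.03442267, -0.02370862]), 'grip_force': 0.0, 'grip_width': 1.0005360971803618}
scene [  84.60062342 -553.23607024  943.34548667]
top [ 367.5872501    74.31600901 1026.02535528]
stage scene [(array([218.1, 314.2]), 0.86), (array([208.4, 314.3]), 0.2)]
stage top [(array([206.2, 317.1]), 0.61)]
    [518.6  94.3  -5.5] [2.7 2.7]
pointer_tip scene [(array([185.3, 342.1]), 0.68)]
pointer_tip top [(array([169.6, 309.8]), 0.63)]
    [611.1 107.8  50.4] [2.6 2.6]
knob scene [(array([219
[... 522 characters left out ...]
ay([195.6, 305.7]), 0.41)]
copper_coin top [(array([202.7, 300.5]), 0.59)]
    [508.2 150.3 -43.6] [31. 31.]
brass_coin_1 scene [(array([222.8, 320.7]), 0.63), (array([200.9, 300. ]), 0.55)]
brass_coin_1 top [(array([211.2, 301. ]), 0.55), (array([206.9, 334.4]), 0.39)]
    [537.4 131.7 -82.4] [20.6 20.6]
coin_roll_1 scene [(array([289.2, 399.1]), 0.76), (array([159.2, 246.1]), 0.68)]
coin_roll_1 top [(array([189.9, 425. ]), 0.69), (array([207.4, 316.9]), 0.61)]
    [ 555.3 -196.6    1.9] [1.7 1.7]
coin_roll_2 scene [(array([289.2, 399.1]), 0.76), (array([159.2, 246.1]), 0.68)]
coin_roll_2 top [(array([189.9, 425. ]), 0.69), (array([207.4, 316.9]), 0.61)]
    [ 555.3 -196.6    1.9] [1.7 1.7]
```

```bash
python3 - <<'E'
import cv2,numpy as np
a=cv2.imread("pics/scene0.png")[130:280,220:420];b=cv2.imread("pics/top0.png")[130:280,220:420]
cv2.imwrite("pics/c1.png",np.vstack([cv2.resize(x,(800,600),interpolation=cv2.INTER_CUBIC)for x in(a,)]))
cv2.imwrite("pics/c2.png",cv2.resize(b,(800,600),interpolation=cv2.INTER_CUBIC))
E
```

```text
(no output)
```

View pics/c1.png

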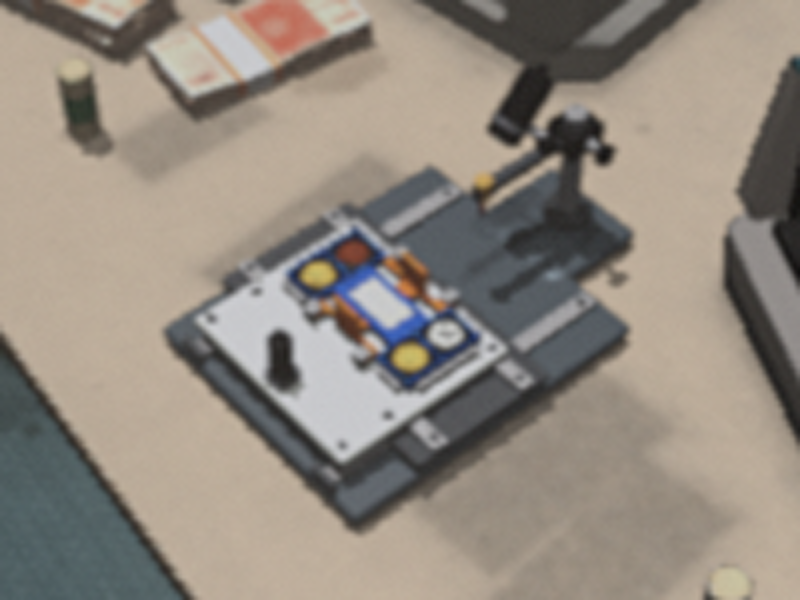

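View pics/c2.png

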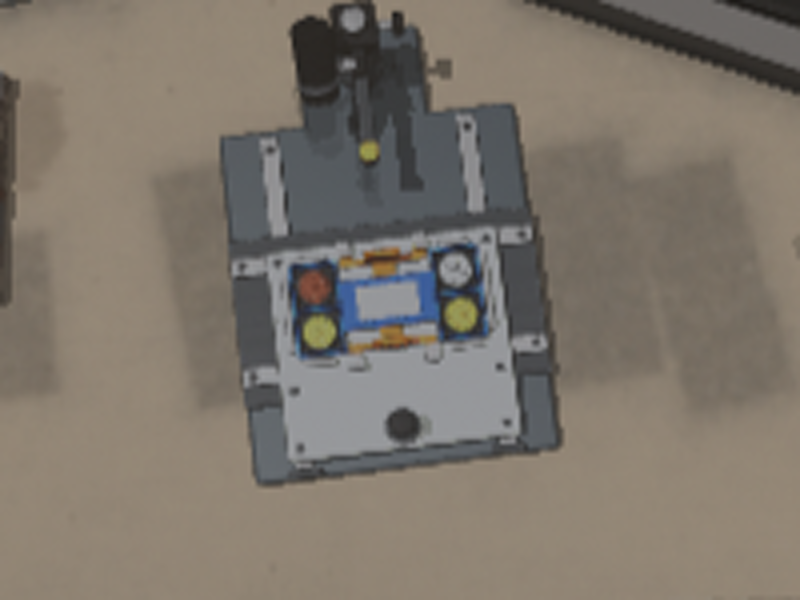

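View pics/scene0.png

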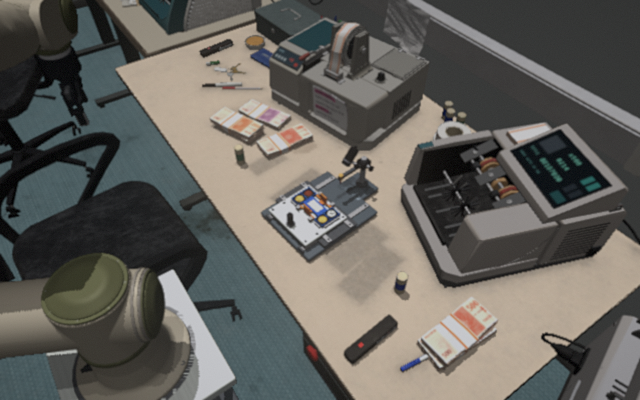

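```bash
cat > fit.py <<'E'
from h import *
from scipy.optimize import least_squares
def blobs(c,box):
    r0,r1,c0,c1=box;im=c["img"][r0:r1,c0:c1];H=cv2.cvtColor(im,cv2.COLOR_RGB2HSV).astype(int);h,s,v=H[...,0],H[...,1],H[...,2]
    out={}
    for n,m in {"brass":(h>22)&(h<36)&(s>90)&(v>90),"copper":((h<9)|(h>174))&(s>110)&(v>60),"orange":(h>=9)&(h<20)&(s>150)&(v>90)}.items():
        k,L,st,ce=cv2.connectedComponentsWithStats(m.astype(np.uint8))
        out[n]=[(int(st[i,4]),(ce[i][::-1]+[r0,c0]).round(1).tolist()) for i in range(1,k) if st[i,4]>12]
    return out
if __name__=="__main__":
    for n in("scene","top"):
        c=capture(n);print(n,blobs(c,(130,280,220,420)))
        for l in ["white_disc","copper_coin","brass_coin_1","knob","pointer_tip"]:
            print(l,[(np.round(x["point"],1).tolist(),int(x["region"].sum()),round(x["confidence"],2)) for x in regions_of(l,c)[:3]])
E
python3 fit.py
```

```text
scene {'brass': [(27, [197.9, 299.0]), (39, [218.7, 322.3])], 'copper': [(114, [135.6, 290.5]), (30, [192.8, 308.0])], 'orange': [(14, [201.4, 322.1])]}
white_disc [([212.6, 331.1], 67, 0.64), ([222.3, 300.0], 1556, 0.37)]
copper_coin [([221.9, 302.4], 1586, 0.6)]
brass_coin_1 [([219.7, 319.6], 74, 0.61), ([195.7, 297.6], 43, 0.58)]
knob [([222.3, 301.8], 1586, 0.7), ([196.1, 300.0], 33, 0.57)]
pointer_tip [([210.8, 327.2], 5753, 0.83), ([213.3, 332.6], 48, 0.32)]
top {'brass': [(19, [167.4, 311.7]), (49, [208.2, 334.9]), (46, [212.4, 299.3])], 'copper': [(37, [201.2, 297.9])], 'orange': [(13, [213.7, 318.8])]}
white_disc [([198.1, 336.4], 67, 0.63), ([176.2, 209.2], 1690, 0.54), ([209.8, 335.8], 30, 0.16)]
copper_coin [([202.5, 300.3], 66, 0.63), ([222.9, 317.3], 2096, 0.51)]
brass_coin_1 [([208.4, 334.6], 63, 0.64), ([242.8, 450.6], 735, 0.35), ([200.9, 299.9], 70, 0.32)]
knob [([226.2, 318.6], 1902, 0.6), ([219.5, 319.8], 3013, 0.43)]
pointer_tip [([191.7, 310.7], 6818, 0.61)]
```

```bash
python3 - <<'E'
from fit import *
P={"br+":(-14.6,45.5,47),"br-":(-14.6,-45.5,47),"cu":(14.6,45.5,47),"wh":(14.6,-45.5,47)}
O={"scene":{"br+":(197.9,299.0),"br-":(218.7,322.3),"cu":(192.8,308),"wh":(213,331.5)},
"top":{"br+":(212.4,299.3),"br-":(208.2,334.9),"cu":(201.2,297.9),"wh":(197.3,334.2)}}
C={n:capture(n) for n in O}
for k in P:
    X,e=tri([ray(C[n],O[n][k]) for n in O]);print(k,X.round(1),np.round(e,1))
def T(p,X): 
    c,s=np.cos(p[2]),np.sin(p[2]);return np.array([p[0]+c*X[0]-s*X[1],p[1]+s*X[0]+c*X[1],p[3]+X[2]])
for views in (["scene","top"],["scene"],["top"]):
    n4=3 if len(views)==1 else 4
    f=lambda p:np.concatenate([proj(C[n],T(list(p)+[0]*(4-n4),P[k]))-O[n][k] for n in views for k in P])
    r=least_squares(f,[515,90,.12,0][:n4]);print(views,r.x.round(3),r.fun.round(1))
    p=list(r.x)+[0]*(4-n4)
    for nm,X in {"knobtop":(-80,0,74),"tip":(85,0,70)}.items():
        print(nm,T(p,X).round(1),[proj(C[n],T(p,X)).round(1) for n in C])
E
```

```text
br+ [498.5 138.   46.1] [0.1 0.1]
br- [507.4  46.8  46.4] [0.4 0.4]
cu [528.1 141.1  44.1] [0.3 0.3]
wh [535.7  47.7  48.1] [0.8 0.8]
['scene', 'top'] [ 5.17391e+02  9.32860e+01  9.50000e-02 -6.00000e-01] [ 0.1  0.2  0.1 -0.2 -0.2 -0.  -0.  -0.5 -0.   0.3 -0.1  0.1 -0.1  0.4
 -0.4 -0.6]
knobtop [437.8  85.7  73.4] [array([214.2, 289.4]), array([235. , 320.2])]
tip [602.  101.3  69.4] [array([183.5, 340. ]), array([170.3, 312.5])]
['scene'] [5.17391e+02 9.26420e+01 1.04000e-01] [ 0.2  0.2  0.1  0.1 -0.2 -0.1 -0.1 -0.3]
knobtop [437.8  84.3  74. ] [array([214.4, 289.8]), array([234.9, 320.8])]
tip [601.9 101.5  70. ] [array([183.3, 340. ]), array([170.3, 312.5])]
['top'] [5.16986e+02 9.34840e+01 8.70000e-02] [-0.   0.1  0.2  0.  -0.1  0.4 -0.1 -0.6]
knobtop [437.3  86.6  74. ] [array([213.9, 289.1]), array([235.1, 319.9])]
tip [601.7 100.9  70. ] [array([183.5, 340.1]), array([170.4, 312.7])]
```

```bash
python3 - <<'E'
from h import *
c=capture("top")
g=cv2.cvtColor(c["img"],cv2.COLOR_RGB2GRAY)
d=cv2.createLineSegmentDetector(cv2.LSD_REFINE_ADV).detect(g[130:280,220:420])[0][:,0]+[220,130,220,130]
for z in (20,):
  for l in d:
    a=onz(ray(c,(l[1],l[0])),z);b=onz(ray(c,(l[3],l[2])),z);v=b-a;L=np.hypot(*v[:2])
    if L<50: continue
    an=(np.arctan2(v[1],v[0])+np.pi/4)%(np.pi/2)-np.pi/4
    if abs(an)<.25: print(l.round(1),round(L),round(an,4))
E
```

```text
[295.4 163.2 291.8 136.7] 74 0.12
[349.5 237.  343.2 188.1] 130 0.0936
[293.1 217.  291.1 196.8] 54 0.0869
[286.2 196.9 289.  220.8] 64 0.1033
[290.7 185.7 288.7 165.6] 55 0.0852
[291.7 245.7 316.7 241. ] 66 0.1597
[340.4 180.7 337.9 159.3] 59 0.0838
[351.9 185.  326.8 187.5] 67 0.0758
[324.2 240.8 344.5 237.9] 53 0.1133
[358.3 242.2 285.6 251.5] 189 0.1007
[334.  161.9 336.6 180.7] 51 0.1026
[324.5 187.7 277.9 194. ] 124 0.1123
[348.5 155.8 359.7 221.8] 180 0.1284
[284.4 165.5 287.1 186.8] 59 0.111
[223.3 150.6 221.8 204.4] 146 -0.0128
[275.3 183.2 273.7 164.3] 51 0.0733
[282.6 249.6 280.2 226.8] 59 0.0991
[279.1 220.6 277.3 200.6] 53 0.0825
[264.7 213.1 257.6 175.5] 103 0.1813
```

```bash
cat >> h.py <<'E'
from scipy.spatial.transform import Rotation as Ro
PSI=.098;O=np.array([517.4,93.1,0])
def st(x,y,z): return O+Ro.from_euler('z',PSI).apply([x,y,z])
def to(X,closing,q=None,p=None):
    """units from current sensed pose to world X, tool down, closing line at world angle `closing` (mod pi)"""
    s=sense();p=np.array(s["eef_pos"]) if p is None else p
    w,x,y,z=s["ee_rot"] if q is None else q
    R=Ro.from_quat([x,y,z,w])
    best=None
    for a in (closing,closing+np.pi):
        yt=np.array([np.cos(a),np.sin(a),0]);zt=np.array([0,0,-1.]);xt=np.cross(yt,zt)
        rv=(R.inv()*Ro.from_matrix(np.c_[xt,yt,zt])).as_rotvec()
        if best is None or np.linalg.norm(rv)<np.linalg.norm(best): best=rv
    return np.r_[R.inv().apply(X-p)/400,best/(np.pi/2)].round(4)
def show(): 
    s=sense();print("t",s["time_s"],"p",s["eef_pos"].round(1),"F",s["force"].round(1),"w",round(s["grip_width"]*85,1),"gf",s["grip_force"]);return s
E
python3 - <<'E'
from h import *
for z in(150,65): print(to(st(-80,0,z),PSI+np.pi/2), st(-80,0,z))
E
```

```text
[-1.0005 -0.8202  0.2508 -0.     -0.     -0.231 ] [437.78385264  85.2725432  150.        ]
[-1.0005 -0.8202  0.4633 -0.     -0.     -0.231 ] [437.78385264  85.2725432   65.        ]
```

Call:
jog_arm --series "-0.5 -0.41 0.12 0 0 -0.115 1;-1 -0.82 0.25 0 0 -0.231 1;-1 -0.82 0.25 0 0 -0.231 1;-1 -0.82 0.25 0 0 -0.231 1;-1 -0.82 0.25 0 0 -0.231 1;-1 -0.82 0.25 0 0 -0.231 1;-1 -0.82 0.25 0 0 -0.231 1;-1 -0.82 0.25 0 0 -0.231 1;-1 -0.82 0.25 0 0 -0.231 1;-1 -0.82 0.25 0 0 -0.231 1;-1 -0.82 0.25 0 0 -0.231 1;-1 -0.82 0.25 0 0 -0.231 1;-1 -0.82 0.25 0 0 -0.231 1"

```text
time_s: 3.48
eef_pos: [437.4, 86.1, 150.5]
ee_rot: [0.0, -0.05, 0.999, -0.0]
force: [-0.0, -0.3, 0.4]
grip_width: 0.999
grip_force: 0.0
```

```bash
python3 - <<'E'
from h import *
show();print(to(st(-80,0,65),PSI+np.pi/2))
c=capture("scene");save(c,"s1.png")
cv2.imwrite("pics/s1c.png",cv2.resize(c["img"][100:250,210:410,::-1],(800,600)))
E
```

```text
t 3.475 p [437.4  86.1 150.5] F [-0.  -0.3  0.4] w 84.9 gf 0.0
[-8.000e-04 -2.200e-03  2.138e-01 -0.000e+00  2.000e-04  9.000e-04]
```

View pics/s1c.png

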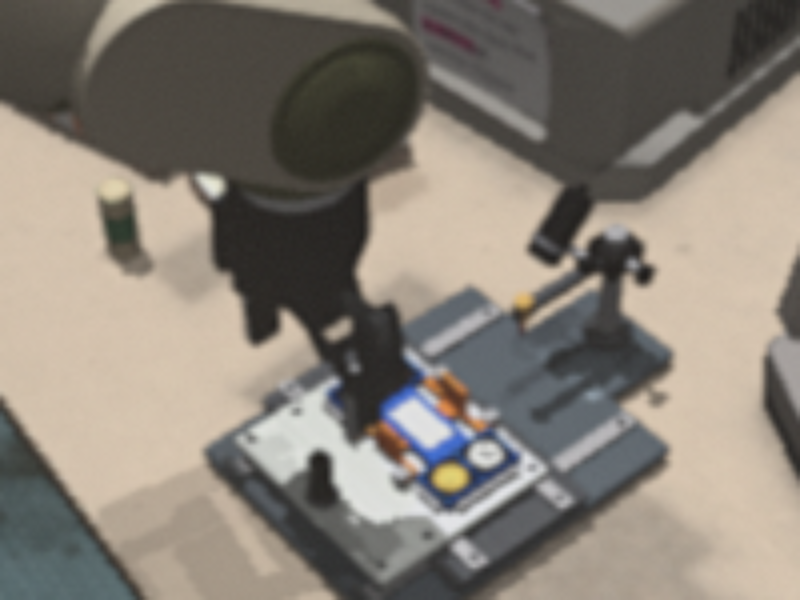

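Call:
jog_arm --series "-0.001 -0.002 0.11 0 0 0 1;-0.001 -0.002 0.19 0 0 0 1;-0.001 -0.002 0.213 0 0 0 1;-0.001 -0.002 0.213 0 0 0 1;-0.001 -0.002 0.213 0 0 0 -1;-0.001 -0.002 0.213 0 0 0 -1;-0.001 -0.002 0.213 0 0 0 -1;-0.001 -0.002 0.213 0 0 0 -1;-0.001 -0.002 0.213 0 0 0 -1;-0.001 -0.002 0.213 0 0 0 -1;-0.001 -0.002 0.213 0 0 0 -1" --grip_force 50

```text
time_s: 4.9
eef_pos: [438.2, 84.7, 65.4]
ee_rot: [0.0, -0.049, 0.999, -0.0]
force: [-1.7, 0.5, 5.8]
grip_width: 0.151
grip_force: 48.7
```

```bash
python3 - <<'E'
from h import *
show()
for y in (0,45.5,-45.5): print(to(st(-80+(70.4 if y else 0),y,65),PSI+np.pi/2),st(-80+(70.4 if y else 0),y,65))
E
```

```text
t 4.9 p [438.2  84.7  65.4] F [-1.7  0.5  5.8] w 12.9 gf 48.658039569854736
[ 0.001   0.0015  0.0011 -0.      0.0003  0.    ] [437.78385264  85.2725432   65.        ]
[-0.175   0.1153  0.0012 -0.      0.0003  0.    ] [503.39419626 137.44238899  65.        ]
[-0.175  -0.1122  0.0012 -0.      0.0003  0.    ] [512.29792837  46.87902137  65.        ]
```

Call:
jog_arm --series "-0.02 0.014 0 0 0 0 -1;-0.04 0.027 0 0 0 0 -1;-0.06 0.04 0 0 0 0 -1;-0.08 0.053 0 0 0 0 -1;-0.1 0.066 0 0 0 0 -1;-0.12 0.08 0 0 0 0 -1;-0.14 0.093 0 0 0 0 -1;-0.16 0.106 0 0 0 0 -1;-0.17 0.112 0 0 0 0 -1;-0.175 0.1145 0 0 0 0 -1;-0.175 0.1145 0 0 0 0 -1;-0.175 0.1145 0 0 0 0 -1"

```text
time_s: 6.4
eef_pos: [503.7, 137.1, 65.5]
ee_rot: [0.001, -0.049, 0.999, -0.0]
force: [0.9, -0.8, 6.2]
grip_width: 0.153
grip_force: 48.7
```

```bash
python3 - <<'E'
from fit import *
s=show();print((Ro.from_euler('z',-PSI).apply(s["eef_pos"]-O)).round(2))
a=[]
for n in("scene","top"):
    c=capture(n);print(n,blobs(c,(150,240,260,400)))
    for y in(45.5,-45.5):
        for x in (14.6,-14.6): print((x,y),proj(c,st(x+70.4,y+45.5,47)).round(1))
    t=proj(c,st(85,0,70));print("tip",t.round(1))
    r,q=int(t[0])+5,int(t[1])
    a.append(cv2.resize(c["img"][r-38:r+37,q-25:q+25,::-1],(400,600),interpolation=cv2.INTER_CUBIC))
cv2.imwrite("pics/w1.png",np.hstack(a))
E
```

```text
t 6.4 p [503.7 137.1  65.5] F [ 0.9 -0.8  6.2] w 13.0 gf 48.691715598106384
[-9.32 45.09 65.46]
scene {'brass': [(24, [195.0, 331.3])], 'copper': [(27, [171.1, 317.8])], 'orange': [(31, [176.8, 330.9])]}
(14.6, 45.5) [170.7 317.3]
(-14.6, 45.5) [175.7 309. ]
(14.6, -45.5) [189.3 339.8]
(-14.6, -45.5) [194.7 331.4]
tip [183.3 340. ]
top {'brass': [(13, [167.1, 311.1])], 'copper': [], 'orange': []}
(14.6, 45.5) [176.6 277.8]
(-14.6, 45.5) [187.6 279. ]
(14.6, -45.5) [172.4 312.8]
(-14.6, -45.5) [183.3 314.1]
tip [170.2 312.5]
```

View pics/w1.png

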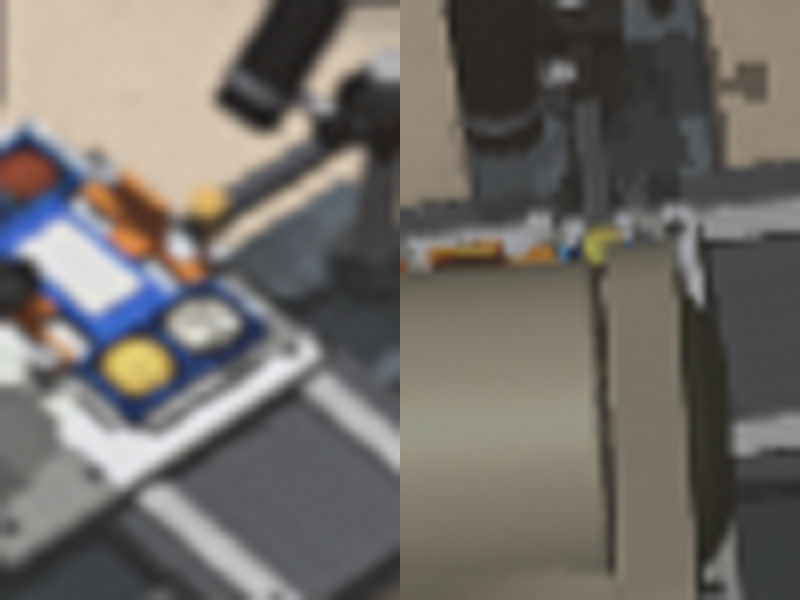

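Call:
jog_arm --series "0 0.0005 0 0 0 0 -1;0 0.0005 0 0 0 0 -1;0 0.0005 0 0 0 0 -1;0 0.0005 0 0 0 0 -1;0 0.0005 0 0 0 0 -1;0 0.0005 0 0 0 0 -1;0 0.0005 0 0 0 0 -1;0 0.0005 0 0 0 0 -1;0 0.0005 0 0 0 0 -1;0 0.0005 0 0 0 0 -1;0 0.0005 0 0 0 0 -1;0 -0.03 0 0 0 0 -1;0 -0.06 0 0 0 0 -1;0 -0.09 0 0 0 0 -1;0 -0.12 0 0 0 0 -1;0 -0.15 0 0 0 0 -1;0 -0.18 0 0 0 0 -1;0 -0.205 0 0 0 0 -1;0 -0.222 0 0 0 0 -1;0 -0.227 0 0 0 0 -1"

```text
time_s: 9.0
eef_pos: [512.5, 46.5, 65.4]
ee_rot: [0.001, -0.049, 0.999, 0.0]
force: [-0.3, 3.0, 6.0]
grip_width: 0.153
grip_force: 49.0
```

Call:
jog_arm --series "0 0 0 0 0 0 -1;0 0 0 0 0 0 -1"

```text
time_s: 9.25
eef_pos: [512.6, 46.4, 65.5]
ee_rot: [0.001, -0.049, 0.999, -0.0]
force: [0.7, -2.2, 5.4]
grip_width: 0.152
grip_force: 49.0
```

```bash
python3 - <<'E'
from fit import *
s=show();print((Ro.from_euler('z',-PSI).apply(s["eef_pos"]-O)).round(2))
for n in("scene","top"):
    c=capture(n);print(n,blobs(c,(150,240,260,400)))
    for y in(45.5,-45.5):
        for x in (14.6,-14.6): print((x,y),proj(c,st(x+70.4,y-45.5,47)).round(1))
    t=proj(c,st(85,0,70))
    if n=="scene":
        r,q=int(t[0])+5,int(t[1])
        cv2.imwrite("pics/cu1.png",cv2.resize(c["img"][r-30:r+30,q-30:q+30,::-1],(600,600),interpolation=cv2.INTER_CUBIC))
E
```

```text
t 9.25 p [512.6  46.4  65.5] F [ 0.7 -2.2  5.4] w 13.0 gf 48.96802604198456
[ -9.35 -45.99  65.45]
scene {'brass': [(30, [215.6, 356.1])], 'copper': [(27, [190.1, 340.4])], 'orange': [(26, [196.3, 353.2])]}
(14.6, 45.5) [189.3 339.8]
(-14.6, 45.5) [194.7 331.4]
(14.6, -45.5) [209.5 364. ]
(-14.6, -45.5) [215.3 355.5]
top {'brass': [], 'copper': [], 'orange': []}
(14.6, 45.5) [172.4 312.8]
(-14.6, 45.5) [183.3 314.1]
(14.6, -45.5) [168.1 347.7]
(-14.6, -45.5) [179.1 349.2]
```

View pics/cu1.png

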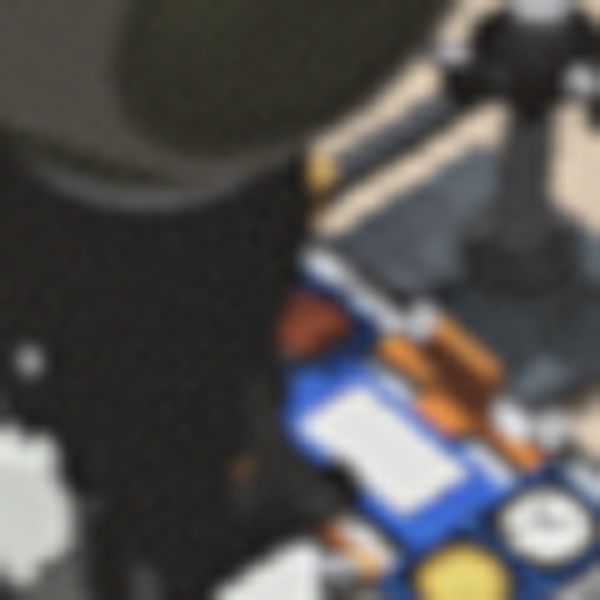

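Call:
jog_arm --series "0 0.001 0 0 0 0 -1;0 0.001 0 0 0 0 -1;0 0.001 0 0 0 0 -1;0 0.001 0 0 0 0 -1;0 0.001 0 0 0 0 -1;0 0.001 0 0 0 0 -1;0 0.001 0 0 0 0 -1;0 0.001 0 0 0 0 -1;0 0.001 0 0 0 0 -1;0 0.001 0 0 0 0 -1;0 0.001 0 0 0 0 -1;0.03 0.021 0 0 0 0 -1;0.06 0.041 0 0 0 0 -1;0.09 0.061 0 0 0 0 -1;0.12 0.081 0 0 0 0 -1;0.14 0.094 0 0 0 0 -1;0.16 0.107 0 0 0 0 -1;0.17 0.114 0 0 0 0 -1;0.176 0.115 0 0 0 0 -1;0.178 0.115 0 0 0 0 -1"

```text
time_s: 11.85
eef_pos: [437.9, 85.9, 65.5]
ee_rot: [0.002, -0.049, 0.999, 0.0]
force: [11.3, 2.0, -2.6]
grip_width: 0.151
grip_force: 48.9
```

Call:
jog_arm --series "0.001 0 0 0 0 0 -1;0.001 0 0 0 0 0 -1"

```text
time_s: 12.1
eef_pos: [437.9, 85.9, 65.5]
ee_rot: [0.003, -0.049, 0.999, 0.0]
force: [11.4, 2.0, -2.9]
grip_width: 0.153
grip_force: 48.8
```

```bash
python3 - <<'E'
from h import *
s=show();print((Ro.from_euler('z',-PSI).apply(s["eef_pos"]-O)).round(2),s["grip_force"])
E
```

```text
t 12.1 p [437.9  85.9  65.5] F [11.4  2.  -2.9] w 13.0 gf 48.83053243160248
[-79.77   0.62  65.52] 48.83053243160248
```

Call:
jog_arm --series "0 0 0 0 0 0 1;0 0 0 0 0 0 1;0 0 0 0 0 0 1;0 0 0 0 0 0 1;0 0 0 0 0 0 1;0 0 0 0 0 0 1;0 0 -0.08 0 0 0 1;0 0 -0.2 0 0 0 1;0 0 -0.25 0 0 0 1;0 0 -0.25 0 0 0 1;0 0 -0.25 0 0 0 1"

```text
time_s: 13.48
eef_pos: [435.9, 85.5, 164.0]
ee_rot: [-0.001, -0.049, 0.999, 0.0]
force: [-0.5, -0.4, -0.7]
grip_width: 1.002
grip_force: 0.0
```

```bash
python3 - <<'E'
from fit import *
s=show();print(s["joints"].round(2))
P={"br+":(-14.6,45.5,47),"br-":(-14.6,-45.5,47)}
for n in("scene","top"):
    c=capture(n);print(n,blobs(c,(150,240,260,400)))
    for k in [(x,y,47) for x in(14.6,-14.6) for y in(45.5,-45.5)]: print(k,proj(c,st(*k)).round(1))
print(to(st(0,.6,165),PSI))
E
```

```text
t 13.475 p [435.9  85.5 164. ] F [-0.5 -0.4 -0.7] w 85.1 gf 0.0
[-0.07  0.23  1.85 -0.    1.06 -1.74]
scene {'brass': [(33, [218.7, 322.4])], 'copper': [], 'orange': [(20, [199.8, 321.1]), (14, [208.6, 306.8])]}
(14.6, 45.5, 47) [192.5 308. ]
(14.6, -45.5, 47) [212.8 331. ]
(-14.6, 45.5, 47) [197.9 299.2]
(-14.6, -45.5, 47) [218.7 322.2]
top {'brass': [(20, [167.2, 311.8])], 'copper': [], 'orange': []}
(14.6, 45.5, 47) [201.2 298.4]
(14.6, -45.5, 47) [196.8 333.7]
(-14.6, 45.5, 47) [212.4 299.7]
(-14.6, -45.5, 47) [208.  335.1]
[-2.046e-01  4.000e-04 -3.000e-03  1.300e-03 -9.000e-04 -1.000e+00]
```

Call:
jog_arm --series "-0.02 0 0 0 0 0.11 1;-0.05 0 0 0 0 0.22 1;-0.08 0 0 0 0 0.33 1;-0.11 0 0 0 0 0.44 1;-0.14 0 0 0 0 0.55 1;-0.17 0 0 0 0 0.66 1;-0.19 0 0 0 0 0.77 1;-0.204 0 0 0 0 0.88 1;-0.204 0 0 0 0 1 1;-0.204 0 0 0 0 1 1;-0.204 0 0 0 0 1 1;-0.204 0 0 0 0 1 1"

```text
time_s: 15.08
eef_pos: [517.6, 93.5, 164.9]
ee_rot: [-0.0, 0.671, 0.742, -0.0]
force: [-0.4, -0.7, 0.3]
grip_width: 1.002
grip_force: 0.0
```

```bash
python3 - <<'E'
from h import *
s=show();print(s["joints"].round(2))
print(to(st(0,.6,61),PSI))
E
```

```text
t 15.075 p [517.6  93.5 164.9] F [-0.4 -0.7  0.3] w 85.2 gf 0.0
[-0.04  0.4   1.61 -0.    1.13 -0.14]
[ 5.000e-04 -4.000e-04  2.598e-01 -2.000e-04 -0.000e+00  1.300e-03]
```

Call:
jog_arm --series "0 0 0.1 0 0 0.001 1;0 0 0.18 0 0 0.001 1;0 0 0.19 0 0 0.001 1;0 0 0.19 0 0 0.001 1"

```text
time_s: 15.58
eef_pos: [518.1, 93.5, 89.9]
ee_rot: [0.0, 0.672, 0.741, 0.0]
force: [0.2, -0.3, -0.2]
grip_width: 1.002
grip_force: 0.0
```

```bash
python3 - <<'E'
from h import *
s=show()
c=capture("scene");cv2.imwrite("pics/d1.png",cv2.resize(c["img"][150:240,260:380,::-1],(800,600),interpolation=cv2.INTER_CUBIC))
print(to(st(0,.6,61),PSI))
E
```

```text
t 15.575 p [518.1  93.5  89.9] F [ 0.2 -0.3 -0.2] w 85.1 gf 0.0
[ 0.0007 -0.0025  0.0734  0.0013  0.0002 -0.0007]
```

View pics/d1.png

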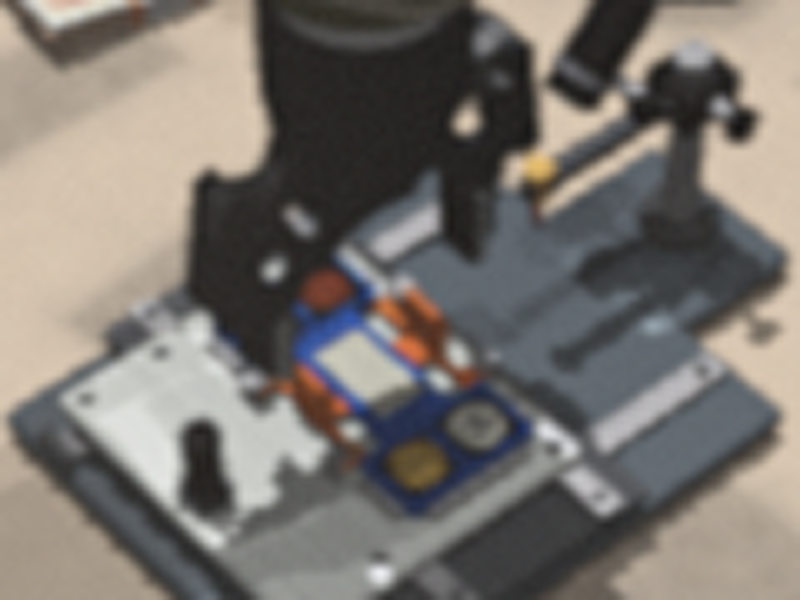

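Call:
jog_arm --series "0 -0.0045 0.03 0.001 0 0 1;0 -0.0045 0.06 0.001 0 0 1;0 -0.0045 0.0725 0.001 0 0 1;0 -0.0045 0.0725 0.001 0 0 1;0 -0.0045 0.0725 0.001 0 0 1"

```text
time_s: 16.25
eef_pos: [516.0, 93.3, 60.3]
ee_rot: [-0.0, 0.672, 0.74, -0.0]
force: [-0.3, -0.8, 0.0]
grip_width: 1.0
grip_force: 0.0
```

```bash
python3 - <<'E'
from h import *
s=show();print((Ro.from_euler('z',-PSI).apply(s["eef_pos"]-O)).round(2))
E
```

```text
t 16.25 p [516.   93.3  60.3] F [-0.3 -0.8  0. ] w 85.0 gf 0.0
[-1.34  0.36 60.31]
```

Call:
jog_arm --series "0 0.001 0 0 0 0 -1;0 0.001 0 0 0 0 -1;0 0.001 0 0 0 0 -1;0 0.001 0 0 0 0 -1;0 0.001 0 0 0 0 -1;0 0.001 0 0 0 0 -1;0 0.001 0 0 0 0 -1;0 0.001 0 0 0 0 -1;0 0.001 0 0 0 0 -1" --grip_force 50

```text
time_s: 17.38
eef_pos: [518.0, 93.4, 62.0]
ee_rot: [0.001, 0.672, 0.74, 0.001]
force: [1.3, 1.2, 12.8]
grip_width: 0.465
grip_force: 50.8
```

Call:
jog_arm --series "0 0 -0.01 0 0 0 -1;0 0 -0.02 0 0 0 -1;0 0 -0.03 0 0 0 -1;0 0 -0.05 0 0 0 -1;0 0 -0.07 0 0 0 -1;0 0 -0.07 0 0 0 -1"

```text
time_s: 18.12
eef_pos: [516.5, 93.4, 88.8]
ee_rot: [-0.0, 0.672, 0.74, -0.0]
force: [0.4, 0.1, -2.3]
grip_width: 0.463
grip_force: 52.5
```

```bash
python3 - <<'E'
from h import *
s=show();print(s["ee_rot"])
c=capture("scene");cv2.imwrite("pics/l1.png",cv2.resize(c["img"][150:240,260:380,::-1],(800,600),interpolation=cv2.INTER_CUBIC))
E
```

```text
t 18.125 p [516.5  93.4  88.8] F [ 0.4  0.1 -2.3] w 39.4 gf 52.53961443901062
[-6.80613180e-05  6.72183773e-01  7.40384309e-01 -2.14211835e-04]
```

View pics/l1.png

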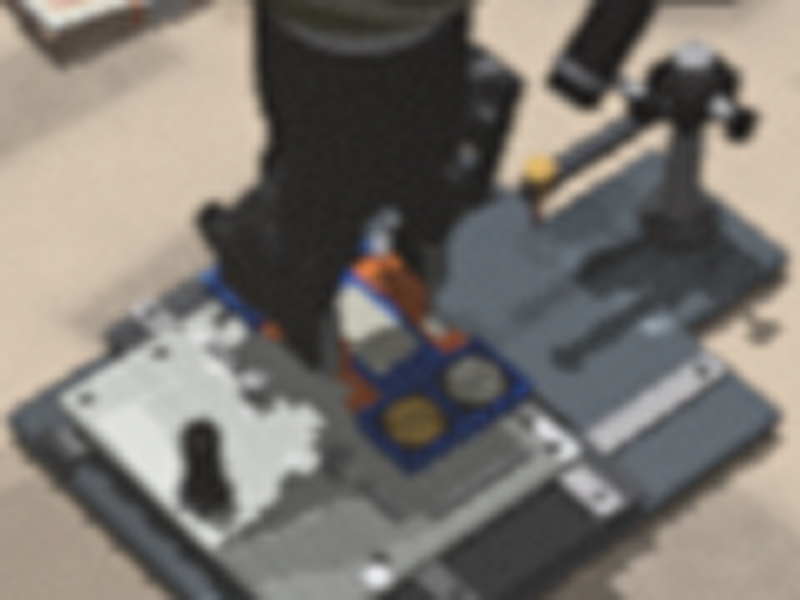

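Call:
jog_arm --series "0 0 -0.02 0 0 0 -1;0 0 -0.05 0 0 0 -1;0 0 -0.08 0 0 0 -1;0 0 -0.11 0 0 0 -1;0 0 -0.14 0 0 0 -1;0 0 -0.17 0 0 0 -1;0 0 -0.2 0 0 0 -1;0 0 -0.22 0 0 0 -1;0 0 -0.23 0 0 0 -1;0 0 -0.23 0 0 0 -1;0 0 -0.23 0 0 0 -1;0 0 -0.23 0 0 0 -1;0 0 -0.23 0 0 0 -1"

```text
time_s: 19.8
eef_pos: [516.4, 93.4, 179.9]
ee_rot: [-0.001, 0.672, 0.74, -0.001]
force: [0.8, -0.1, -2.3]
grip_width: 0.467
grip_force: 52.5
```

```bash
python3 - <<'E'
from h import *
s=show()
c=capture("scene");cv2.imwrite("pics/l2.png",cv2.resize(c["img"][120:240,240:400,::-1],(800,600),interpolation=cv2.INTER_CUBIC))
E
```

```text
t 19.8 p [516.4  93.4 179.9] F [ 0.8 -0.1 -2.3] w 39.7 gf 52.54279017448425
```

View pics/l2.png

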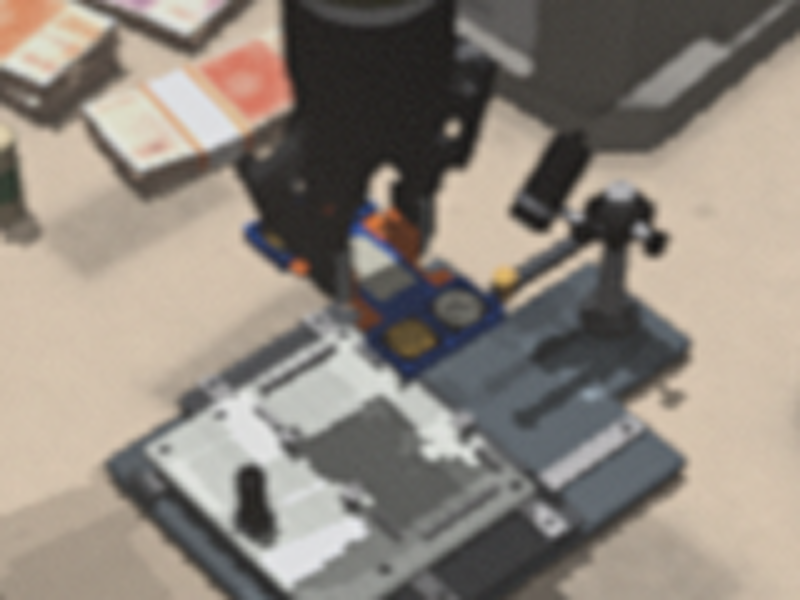

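```bash
python3 -c "
from rig import finish_job
print(finish_job())"
```

```text
the job is handed in; nothing more can be done
None
```

I handed the job in at about 20 s. The pointer rested over the white disc and then the copper coin for over a second each; by arm position and camera it was within about 1 mm of each middle. The carrier then went to its front stop, and the cassette is held level by its pinched catches about 118 mm above it; the last picture shows it level with its capsules in, though the gripper hides part of it, and the 2.3 N lifted weight suggests nothing fell out.

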